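Make up two pivot-joint kits in foam trays

ROBOT

A 6-joint arm with a two-finger parallel gripper is mounted at the origin on the work surface. World frame = base frame: x ahead of the robot, y to its left, z up, the work surface at z = 0. Lengths are in m, angles in degrees, forces in N, time in s.
With the tool pointing down it reaches from about 0.375 to 0.925 m from the base axis. Payload 5.7 kg.
Tool frame: the origin (TCP) lies midway between the tips of the shut fingers; the grasp point (between the pads) lies 19 mm behind it (env.grip_depth is the distance from the TCP to the grasp point, in m); z points along the fingers, y is the direction in which the jaws open and shut (so a half turn about z gives the same grasp; the last joint's range is limited). The gripper opens to 88 mm and grips with 3 to 60 N. Pads are 20 mm wide; open, the fingers measure 115 mm over their backs; the gripper's body (75 mm by 178 mm) begins 61 mm behind the grasp point.
Start: joints at [-77.699, 20.558, 86.54, -0, 72.909, -6.595], TCP at [0.194, -0.568, 0.191] pointing down, gripper open.
Joint ranges: [-170.27, 170.27], [-57.76, 135], [12.27, 136.19], [-55.21, 235.2], [11.17, 155.16], [-170.74, 170.74]. Speed limits (degrees/s): [136.94, 136.94, 180, 180, 180, 180].

INTERFACE

Orientations are given as a 3x3 rotation matrix whose columns are the frame's x, y, z axes.
In Python, from rig import env, cams, ticket gives the robot as it stands.
- The arm moves only by the tool drive_tool, never from a script. Its arguments are lists of equal length, an entry for each row: "turn": the turn, a rotation vector about the tool's x, y, z in degrees, a list of three; "delta_pos": the shift along the tool's x, y, z in cm, a list of three; "grip": the closure, from -1 (fully open) to 1 (shut), so that 0 is half open. A call has 1 to 20 rows; each row is the pose to reach, as a shift and turn from the pose commanded when the call began, along the tool's axes at that moment; what a row does not reach only later rows make up. A row lasts 1/8 s, in which the tool goes at most 62.5 mm and 10.7 degrees, less where a joint would pass 70% of its speed; a pose out of reach is approached as far as the arm can. A call with a gripper value outside its range is refused whole. The fingers move at their own pace and stop on an object; "newtons" is the grip in N (left out, the last holds). Time passes only in rows, so rows that repeat a pose let the fingers close. It gives the time, the measured TCP pose, the force and the opening at its end, in the units of the state.
- env.sense(): the state, without advancing time (a new reading comes with each control period).
- cams.camera(name): name is "scene" or "top" or "wrist"; returns the picture (384x512x3 uint8, blue, green, red); there is no depth.
- cams.camera_params(name): a dict with "fx", "fy", "cx", "cy" (pixels), "R" (3x3) and "t" (3): a world point X has camera coordinates R X + t; the wrist camera has in their place "mount" (4x4, takes a point from camera to tool coordinates, whose origin is the TCP and whose axes are the flange's). Camera axes: x right, y down, z forward; pixel columns grow to the right and rows downward; lengths in m; the calibration is good to about 2 mm. A picture is of the moment at which its call begins: read the wrist's pose just before it. camera_params takes no time and is no camera call.
- ticket.job_done(): hands the job in, once; it reports no verdict.
The state is a dict: "time_s": time; "q": joint angles; "joint_vel": joint speeds; "effort": joint torques, N m; "position": TCP position; "eef_rot": TCP orientation; "ft_force": force on the tool from outside, world axes, zero at the start; "ft_torque": the same for the moment, N m; "gripper_width": finger opening in m.
Only numpy, scipy, OpenCV 4.12 (cv2) and the standard library are available. Lean on these libraries where they do the work, as an engineer would, in place of code of your own. Each camera call takes 0.05 s, during which the arm holds its last target.

TASK

Make up the two pivot-joint kits for the linkage, every part standing upright, fully down in its foam cut-out and let go: the keeper-plate pin, the plain bush and the hex bolt each in its own fitting cut-out of the three-hole tray; the headed pin and the flanged bush in the two-hole tray, one in each cut-out. The small spacer belongs to neither kit: leave it standing where it is.

Things in the scene. Friction and masses are not known exactly. Their poses are not given: they have to be found in the camera images.
- tray_three: Longer red tray, 282 x 118 mm, rim 21 mm high, fixed. Black foam, top at 20 mm, with three yellow-floored cut-outs 8 mm deep (floor 12 mm above the table) at y = 0: 58 (x) by 90 mm (y) at x = -95 mm for the keeper-plate pin, plate along y; round 80 mm at x = 0, plain bush; round 60 mm at x = +92 mm, hex bolt. 12 mm lips at both ends. Origin: centre of underside; x lengthways, z up.
- tray_two: Shorter red tray, 206 x 118 mm, rim 21 mm high, fixed. Black foam, top at 20 mm, with two equal round cut-outs, 80 mm in diameter, 8 mm deep (yellow floor 12 mm above the table), at x = -47 and +47 mm, y = 0: for headed pin and flanged bush, either one in either cut-out. 12 mm lips at both ends. Origin: centre of underside; x lengthways, z up.
- keeper_pin_mid (a point): Keeper-plate pin: steel pin standing on its plate, 72 x 40 x 10 mm with two bolt holes; from the plate's centre rises the solid round shank, 28 mm diameter, top at 95 mm. About 0.65 kg. The point is on the shank axis half-way up (47.5 mm); x along the plate's 72 mm length (half a turn looks the same), z up. Grip the shank.
- headed_pin_mid (a point): Headed pin: steel pivot pin standing on its round head, 60 mm diameter and 10.5 mm thick; solid round shank 33 mm diameter, top at 70 mm. About 0.6 kg. The point is on the axis half-way up (35 mm above the underside); z up. Grip the shank.
- plain_bush_mid (a point): Plain bush: thick straight steel tube standing on end, 50 mm outside, 35 mm bore, 64 mm high. About 0.45 kg. The point is on the axis half-way up (32 mm); z up. Grip it outside, in the middle or upper half.
- flanged_bush_mid (a point): Flanged bush: steel tube 44 mm outside, 30 mm bore, standing on its flange of 64 mm diameter and 8 mm thickness; 64 mm high in all. About 0.4 kg. The point is on the axis half-way up (32 mm); z up. Grip the tube above the flange.
- hex_bolt_mid (a point): Hex bolt: zinc-plated bolt standing on its six-sided head (36 mm across flats, 15 mm high), shank 24 mm diameter, top at 88 mm. About 0.38 kg. The point is on the axis half-way up (44 mm); z up. Grip the shank.
- spacer_mid (a point): Spacer: small short steel tube standing on end, 38 mm outside, 25 mm bore, 34 mm high, 0.17 kg. Not part of a kit. The point is on its axis half-way up (17 mm); z up.
Mind the look-alikes: they are no part of the job. What is shaped like the part that bears hex_bolt_mid but pink or purple is not meant. Leave any red look-alike of the part that bears headed_pin_mid alone.

How it is judged:
By the outcome, as a careful person would: the job done as asked, in the order asked, and still so for the second after the job is handed in, with the robot touching nothing.
It also fails if it takes over 118 s, if anything falls off the work surface, if the arm or the gripper's body presses on something with over 40 N, if the wrist force passes 120 N, or if a joint passes its speed limit or range.

## Working session

There is one attempt and no reset: what is moved stays moved. The work goes in short steps, Python scripts to look and compute and a tool call to move; the robot and the scene stay as the last step left them, time stands still between calls to the robot, and variables do not carry over. Pictures are saved under pics/ and viewed, and the job is handed in when it is done.

Besides the shell and the picture viewer there is one more tool, called after "Call:" as name(argument=value, ...) on one line, values as JSON. drive_tool: Moves the arm, as the interface text tells. Its arguments: {"type":"object","properties":{"turn":{"type":"array","items":{"type":"array","items":{"type":"number"}}},"delta_pos":{"type":"array","items":{"type":"array","items":{"type":"number"}}},"grip":{"type":"array","items":{"type":"number"}},"newtons":{"type":"number"}},"required":["turn","delta_pos","grip"]}

```bash
ls; mkdir -p pics
python3 - <<'E'
from rig import env,cams,ticket
import cv2,json,numpy as np
s=env.sense();print(s['time_s'],s['position'],s['gripper_width'],env.grip_depth);print(np.round(s['eef_rot'],3))
for n in ('scene','top','wrist'):
    cv2.imwrite(f'pics/a_{n}.png',cams.camera(n)); print(n,cams.camera_params(n))
E
```

```text
pics
0.0 [ 0.19414531 -0.56693501  0.19019577] 0.08775717743221757 0.0187
[[ 0.946  0.324 -0.   ]
 [ 0.324 -0.946  0.002]
 [ 0.    -0.002 -1.   ]]
scene {'fx': 348.0108682092756, 'fy': 348.0108682092756, 'cx': 254.21196796105627, 'cy': 200.33313243116436, 'R': array([[-0.50112549,  0.86528902,  0.01217207],
       [ 0.60821548,  0.3621793 , -0.7063286 ],
       [-0.61558685, -0.34655602, -0.70777945]]), 't': array([ 0.2394015 , -0.2242292 ,  1.14519775])}
top {'fx': 420.54676649691004, 'fy': 420.54676649691004, 'cx': 254.62074853757264, 'cy': 188.45031759931527, 'R': array([[-0.02396507, -0.99908653, -0.0353804 ],
       [-0.99417879,  0.02753611, -0.10416477],
       [ 0.10504386,  0.03267813, -0.99393054]]), 't': array([0.02477082, 0.47874794, 0.88319   ])}
wrist {'fx': 297.17536593441, 'fy': 297.17536593441, 'cx': 257.3855647738001, 'cy': 192.68957124376703, 'mount': array([[-8.68105446e-04, -9.55113931e-01, -2.96237446e-01,
         8.22283186e-02],
       [ 9.99999623e-01, -8.25608970e-04, -2.68549743e-04,
        -4.35835858e-04],
       [ 1.19193076e-05, -2.96237568e-01,  9.55114288e-01,
        -1.93170335e-01],
       [ 0.00000000e+00,  0.00000000e+00,  0.00000000e+00,
         1.00000000e+00]])}
```

View pics/a_scene.png

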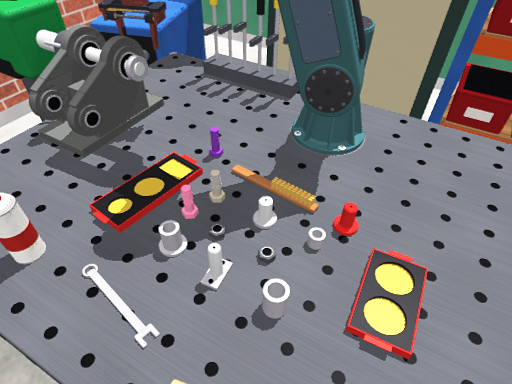

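View pics/a_top.png

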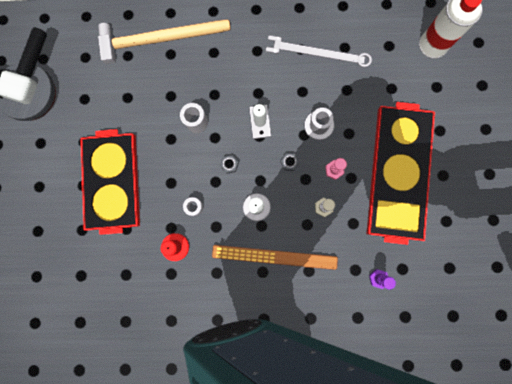

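View pics/a_wrist.png

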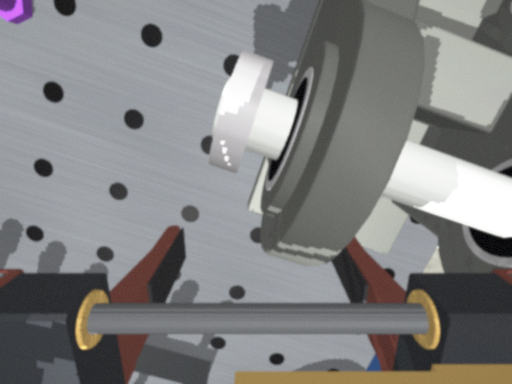

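Top view: candidates are the plain bush (192,114), keeper pin (260,120), flanged bush (320,122), spacer (192,206), headed pin (256,206) and hex bolt, beige (325,207). The look-alikes are a pink bolt (337,168), a purple bolt (383,280) and a red headed pin (174,247). The two-hole tray is on the left and the three-hole tray on the right. I'll confirm in an enlarged crop.

```bash
cat > h.py <<'E'
import cv2,numpy as np
from rig import env,cams,ticket
def ray(n,u,v):
    p=cams.camera_params(n);d=p['R'].T@np.array([(u-p['cx'])/p['fx'],(v-p['cy'])/p['fy'],1]);return -p['R'].T@p['t'],d
def onz(n,u,v,z):
    o,d=ray(n,u,v);return o+d*(z-o[2])/d[2]
def proj(n,X):
    p=cams.camera_params(n);c=p['R']@np.array(X)+p['t'];return np.array([p['fx']*c[0]/c[2]+p['cx'],p['fy']*c[1]/c[2]+p['cy']])
E
python3 - <<'E'
import cv2
from h import *
t=cv2.imread('pics/a_top.png');s=cv2.imread('pics/a_scene.png')
cv2.imwrite('pics/b1.png',cv2.resize(t[95:225,170:360],None,fx=4,fy=4,interpolation=cv2.INTER_CUBIC))
cv2.imwrite('pics/b2.png',cv2.resize(s[140:330,140:340],None,fx=3,fy=3,interpolation=cv2.INTER_CUBIC))
# yellow floors
hsv=cv2.cvtColor(t,cv2.COLOR_BGR2HSV)
m=cv2.inRange(hsv,(20,120,80),(35,255,255))
for c in cv2.findContours(m,0,2)[0]:
    if cv2.contourArea(c)>300:
        M=cv2.moments(c);u,v=M['m10']/M['m00'],M['m01']/M['m00'];print(round(u,1),round(v,1),cv2.contourArea(c),np.round(onz('top',u,v,.012),4))
m=cv2.inRange(hsv,(0,150,80),(6,255,255))|cv2.inRange(hsv,(174,150,80),(180,255,255))
for c in cv2.findContours(m,0,2)[0]:
    if cv2.contourArea(c)>2000:
        r=cv2.minAreaRect(c);print('red',r);b=cv2.boxPoints(r);print([np.round(onz('top',*q,.021)[:2],4) for q in b])
E
```

```text
397.4 215.6 1135.5 [ 0.4134 -0.2931  0.012 ]
109.8 202.0 994.0 [0.4594 0.334  0.012 ]
401.0 172.0 1034.0 [ 0.5077 -0.3065  0.012 ]
108.1 160.1 954.5 [0.5535 0.3389 0.012 ]
404.8 130.3 559.0 [ 0.5999 -0.3203  0.012 ]
red ((108.94344329833984, 181.31222534179688), (104.5006332397461, 56.55496597290039), 87.27368927001953)
[array([0.621 , 0.4041]), array([0.623 , 0.2765]), array([0.3913, 0.2642]), array([0.3885, 0.3884])]
red ((400.9546203613281, 172.69610595703125), (58.215110778808594, 141.3958282470703), 4.899092674255371)
[array([ 0.3617, -0.2212]), array([ 0.668 , -0.2633]), array([ 0.6524, -0.388 ]), array([ 0.3485, -0.342 ])]
```

View pics/b1.png

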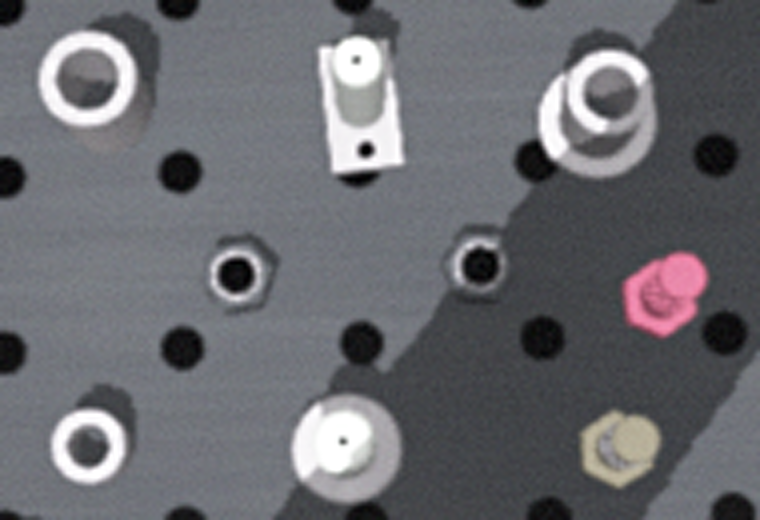

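View pics/b2.png

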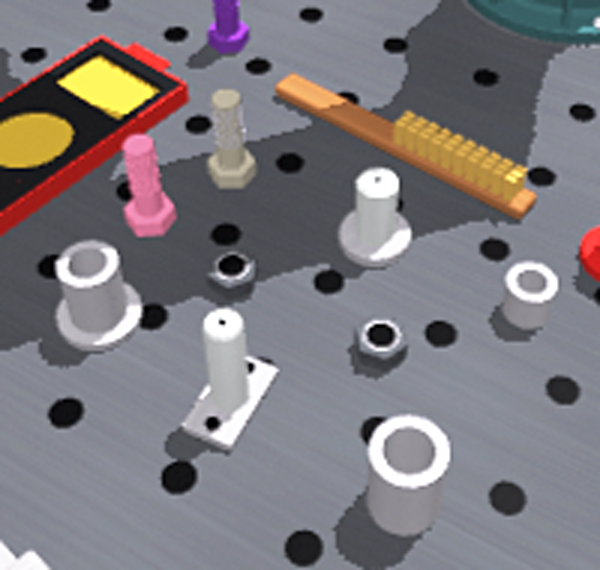

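The crop confirms this: the beige, zinc-coloured bolt in crop 1 at (620,448) is the one meant. The pink and purple bolts and the red pin stay. The steel-white headed pin is at crop (345,445).

Run:
```python
from h import *
def cc(x,y): return 170+(x+.5)/4-.5, 95+(y+.5)/4-.5
for n,x,y,z in [('bush',88,79,.064),('keeper',356,62,.095),('flang',610,97,.064),('headed',342,441,.07),('hex',637,440,.088),('spacer',89,445,.034),('flangebase',598,121,.008),('headbase',346,448,.0105),('hexhead',618,449,.015),('pink',683,275,.088)]:
    print(n,np.round(onz('top',*cc(x,y),z),4))
def sc(x,y): return 140+(x+.5)/3-.5,140+(y+.5)/3-.5
for n,x,y,z in [('bush',408,451,.064),('keeper',223,321,.095),('flang',88,265,.064),('headed',377,180,.07),('hex',228,98,.088),('hexhead',231,163,.015)]:
    print('scene',n,np.round(onz('scene',*sc(x,y),z),4))
C=np.array([onz('top',*cc(x,y),.01)[:2] for x,y in [(319,50),(390,42),(404,164),(333,174)]])
print('plate',C.round(4).tolist(),C.mean(0)); d=C[0]-C[3]+C[1]-C[2];print(np.degrees(np.arctan2(d[1],d[0])))
o=ray('top',0,0)[0];print('cam',o)
T=np.array([[.4134,-.2931],[.5077,-.3065],[.5999,-.3203],[.4594,.334],[.5535,.3389]])
for t in T: print(t, (t+(o[:2]-t)/(o[2])*.004).round(4))
d=T[2]-T[0];print(np.degrees(np.arctan2(d[1],d[0])));d=T[4]-T[3];print(np.degrees(np.arctan2(d[1],d[0])))
# scene check of floors
s=cv2.imread('pics/a_scene.png');hsv=cv2.cvtColor(s,cv2.COLOR_BGR2HSV)
m=cv2.inRange(hsv,(20,120,80),(35,255,255))
o=ray('scene',0,0)[0]
for c in cv2.findContours(m,0,2)[0]:
    if cv2.contourArea(c)>300:
        M=cv2.moments(c);u,v=M['m10']/M['m00'],M['m01']/M['m00'];t=onz('scene',u,v,.012)[:2];print('scene',round(u),round(v),(t+(o[:2]-t)/(o[2])*.004).round(4))
```

```text
bush [0.6366 0.1409 0.064 ]
keeper [ 0.6317 -0.0019  0.095 ]
flang [ 0.6176 -0.1337  0.064 ]
headed [0.4407 0.0107 0.07  ]
hex [ 0.4362 -0.1367  0.088 ]
spacer [0.4445 0.1475 0.034 ]
flangebase [ 0.6193 -0.134   0.008 ]
headbase [0.4408 0.0106 0.0105]
hexhead [ 0.4361 -0.1367  0.015 ]
pink [ 0.5185 -0.1632  0.088 ]
scene bush [0.6389 0.1393 0.064 ]
scene keeper [ 0.6324 -0.0039  0.095 ]
scene flang [ 0.6221 -0.1332  0.064 ]
scene headed [0.4422 0.0087 0.07  ]
scene hex [ 0.4373 -0.1348  0.088 ]
scene hexhead [ 0.4397 -0.1358  0.015 ]
plate [[0.6646, 0.0203], [0.6678, -0.0196], [0.598, -0.0255], [0.5936, 0.0141]] [ 0.63100098 -0.00269866]
4.89768016473099
cam [ 0.38378099 -0.01729566  0.92857459]
[ 0.4134 -0.2931] [ 0.4133 -0.2919]
[ 0.5077 -0.3065] [ 0.5072 -0.3053]
[ 0.5999 -0.3203] [ 0.599 -0.319]
[0.4594 0.334 ] [0.4591 0.3325]
[0.5535 0.3389] [0.5528 0.3374]
-8.297771673760453
2.980828683583687
scene 394 279 [0.4615 0.3318]
scene 149 186 [ 0.5086 -0.3067]
scene 176 169 [ 0.4144 -0.293 ]
```

```bash
cat > plan.py <<'E'
import sys
from h import *
# args: x,y,z,yaw per waypoint ; prints tool-frame shift in cm and z turn
s=env.sense();R=np.array(s['eef_rot']);p=np.array(s['position'])
y0=np.degrees(np.arctan2(R[1,0],R[0,0]))
print('t',round(s['time_s'],2),'p',p.round(4),'yaw',round(y0,2),'w',round(s['gripper_width'],4),'F',np.round(s['ft_force'],1),'tilt',R[:2,2].round(4),'q',np.round(s['q'],1))
for a in sys.argv[1:]:
    v=[float(k) for k in a.split(',')]
    print(a,'->',(100*R.T@(np.array(v[:3])-p)).round(2),'turn', round((-(v[3]-y0)+180)%360-180,2))
E
python3 plan.py 0.194,-0.567,0.29,18.9 0.632,-0.003,0.29,18.9 0.632,-0.003,0.15,18.9 0.632,-0.003,0.041,18.9
```

```text
t 0.15 p [ 0.1942 -0.5671  0.1904] yaw 18.9 w 0.0878 F [-0.   1.   0.4] tilt [-0.0003  0.0014] q [-77.7  20.6  86.6   0.   72.9  -6.6]
0.194,-0.567,0.29,18.9 -> [-0.01 -0.03 -9.96] turn -0.0
0.632,-0.003,0.29,18.9 -> [ 59.69 -39.2   -9.89] turn -0.0
0.632,-0.003,0.15,18.9 -> [ 59.69 -39.18   4.11] turn -0.0
0.632,-0.003,0.041,18.9 -> [ 59.69 -39.17  15.01] turn -0.0
```

Call:
drive_tool(turn=[[0, 0, 0], [0, 0, 0], [0, 0, 0], [0, 0, 0], [0, 0, 0], [0, 0, 0], [0, 0, 0], [0, 0, 0], [0, 0, 0], [0, 0, 0], [0, 0, 0], [0, 0, 0], [0, 0, 0], [0, 0, 0], [0, 0, 0], [0, 0, 0], [0, 0, 0], [0, 0, 0], [0, 0, 0], [0, 0, 0]], delta_pos=[[0, 0, -5], [0, 0, -9.9], [4, -2.6, -9.9], [8, -5.3, -9.9], [12, -7.9, -9.9], [16, -10.5, -9.9], [20, -13.1, -9.9], [24, -15.8, -9.9], [28, -18.4, -9.9], [32, -21, -9.9], [36, -23.6, -9.9], [40, -26.3, -9.9], [44, -28.9, -9.9], [48, -31.5, -9.9], [52, -34.1, -8], [56, -36.8, -4], [58.5, -38.4, 0], [59.7, -39.2, 3], [59.7, -39.2, 4.1], [59.7, -39.2, 4.1]], grip=[-1, -1, -1, -1, -1, -1, -1, -1, -1, -1, -1, -1, -1, -1, -1, -1, -1, -1, -1, -1], newtons=30)

```text
time_s: 2.65
position: [0.6313, -0.0039, 0.1496]
eef_rot: [[0.946, 0.324, -0.002], [0.324, -0.946, -0.0], [-0.002, -0.001, -1.0]]
ft_force: [0.7, -0.1, 0.7]
gripper_width: 0.0878
```

```bash
python3 plan.py 0.632,-0.003,0.041,18.9
python3 - <<'E'
from h import *
cv2.imwrite('pics/c_wrist.png',cams.camera('wrist'))
E
```

```text
t 2.65 p [ 0.6313 -0.0039  0.1496] yaw 18.89 w 0.0878 F [ 0.7 -0.1  0.7] tilt [-0.0018 -0.    ] q [-6.6 25.3 85.1 -0.  69.7 64.5]
0.632,-0.003,0.041,18.9 -> [ 0.11 -0.06 10.86] turn -0.01
```

View pics/c_wrist.png

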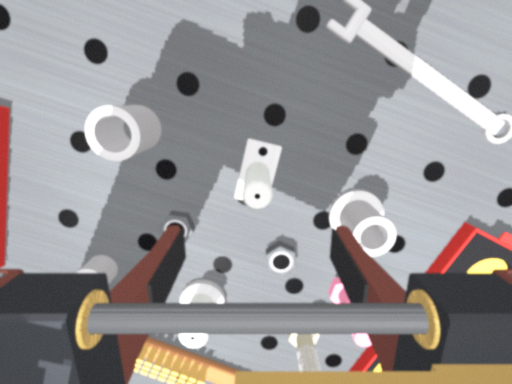

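The keeper pin is centred between the fingers: its top is at (257,197), where the TCP axis projects. Descending and gripping.

Call:
drive_tool(turn=[[0, 0, 0], [0, 0, 0], [0, 0, 0], [0, 0, 0], [0, 0, 0], [0, 0, 0], [0, 0, 0], [0, 0, 0], [0, 0, 0], [0, 0, 0], [0, 0, 0], [0, 0, 0]], delta_pos=[[0.1, 0, 5], [0.1, 0, 9], [0.1, 0, 10.8], [0.1, 0, 10.8], [0.1, 0, 10.8], [0.1, 0, 10.8], [0.1, 0, 10.8], [0.1, 0, 10.8], [0.1, 0, 10.8], [0.1, 0, 10.8], [0.1, 0, 9.8], [0.1, 0, 7.8]], grip=[-1, -1, -1, -1, 1, 1, 1, 1, 1, 1, 1, 1], newtons=40)

```text
time_s: 4.2
position: [0.6311, -0.0029, 0.071]
eef_rot: [[0.946, 0.324, -0.004], [0.324, -0.946, 0.001], [-0.004, -0.002, -1.0]]
ft_force: [1.2, -0.4, -6.0]
gripper_width: 0.0266
```

```bash
python3 plan.py 0.632,-0.003,0.16,18.9 0.414,-0.2925,0.17,95.7 0.414,-0.2925,0.055,95.7
python3 - <<'E'
from h import *
cv2.imwrite('pics/d_top.png',cv2.resize(cams.camera('top')[60:260,150:450],None,fx=2.5,fy=2.5))
E
```

```text
t 4.2 p [ 0.6311 -0.0029  0.071 ] yaw 18.9 w 0.0266 F [ 1.2 -0.4 -6. ] tilt [-0.0044  0.0006] q [-6.5 30.1 89.3  0.  60.8 64.6]
0.632,-0.003,0.16,18.9 -> [ 0.05  0.02 -8.9 ] turn -0.0
0.414,-0.2925,0.17,95.7 -> [-29.96  20.35  -9.83] turn -76.8
0.414,-0.2925,0.055,95.7 -> [-29.91  20.37   1.67] turn -76.8
```

View pics/d_top.png

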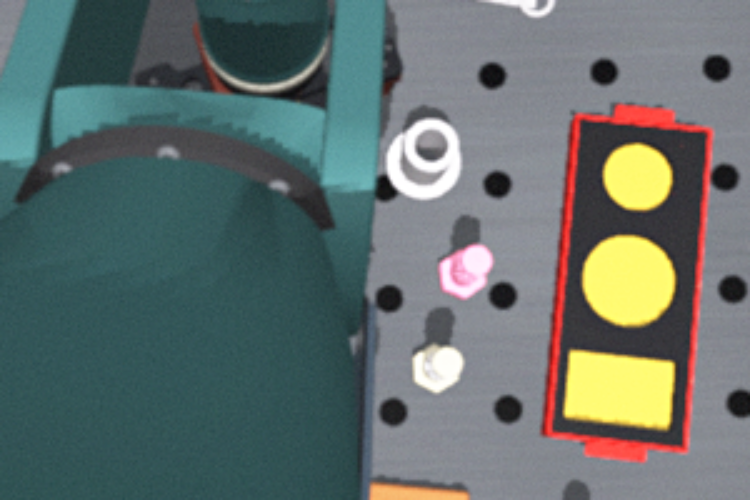

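The keeper pin is held (about 6 N of weight). Lifting, then turning over to the tray.

Call:
drive_tool(turn=[[0, 0, 0], [0, 0, 0], [0, 0, -10], [0, 0, -20], [0, 0, -30], [0, 0, -40], [0, 0, -50], [0, 0, -60], [0, 0, -70], [0, 0, -76.8], [0, 0, -76.8], [0, 0, -76.8], [0, 0, -76.8]], delta_pos=[[0, 0, -5], [0, 0, -9.8], [-4, 2.7, -9.8], [-8, 5.4, -9.8], [-12, 8.1, -9.8], [-16, 10.9, -9.8], [-20, 13.6, -9.8], [-24, 16.3, -9.8], [-28, 19, -9.8], [-30, 20.4, -9.8], [-30, 20.4, -9.8], [-30, 20.4, -5], [-30, 20.4, -3]], grip=[1, 1, 1, 1, 1, 1, 1, 1, 1, 1, 1, 1, 1])

```text
time_s: 5.88
position: [0.4142, -0.2911, 0.0999]
eef_rot: [[-0.098, 0.995, -0.003], [0.995, 0.098, 0.003], [0.003, -0.002, -1.0]]
ft_force: [-0.6, 0.4, -6.8]
gripper_width: 0.0269
```

```bash
python3 plan.py 0.414,-0.2925,0.053,95.7
python3 - <<'E'
from h import *
cv2.imwrite('pics/e_wrist.png',cams.camera('wrist'))
cv2.imwrite('pics/e_top.png',cv2.resize(cams.camera('scene')[110:300,60:320],None,fx=3,fy=3))
E
```

```text
t 5.88 p [ 0.4142 -0.2911  0.0999] yaw 95.62 w 0.0269 F [-0.6  0.4 -6.8] tilt [-0.0026  0.0032] q [-43.   19.2 103.9   0.   57.1 -48.6]
0.414,-0.2925,0.053,95.7 -> [-0.15 -0.02  4.69] turn -0.08
```

View pics/e_top.png

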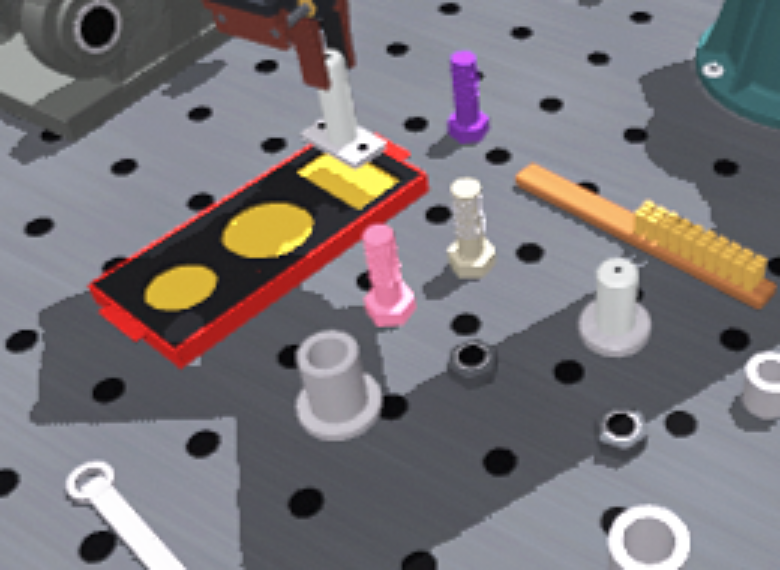

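View pics/e_wrist.png

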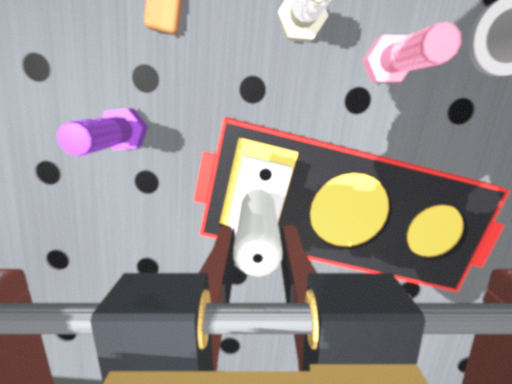

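The plate lies within and parallel to the yellow cut-out (about (262,190) in the wrist view). Lowering, releasing and backing up.

Call:
drive_tool(turn=[[0, 0, 0], [0, 0, 0], [0, 0, 0], [0, 0, 0], [0, 0, 0], [0, 0, 0], [0, 0, 0], [0, 0, 0], [0, 0, 0], [0, 0, 0], [0, 0, 0], [0, 0, 0]], delta_pos=[[-0.15, 0, 2], [-0.15, 0, 3.5], [-0.15, 0, 4.3], [-0.15, 0, 4.6], [-0.15, 0, 4.6], [-0.15, 0, 4.6], [-0.15, 0, 4.6], [-0.15, 0, 4.6], [-0.15, 0, 4.6], [-0.15, 0, 1], [-0.15, 0, -4], [-0.15, 0, -7]], grip=[1, 1, 1, 1, 1, -0.2, -0.2, -0.2, -0.2, -0.5, -1, -1])

```text
time_s: 7.48
position: [0.4162, -0.2954, 0.1743]
eef_rot: [[-0.099, 0.995, 0.002], [0.995, 0.099, -0.002], [-0.002, 0.002, -1.0]]
ft_force: [0.0, -0.2, -0.5]
gripper_width: 0.0796
```

```bash
python3 plan.py 0.637,0.140,0.17,82 0.637,0.140,0.14,82
python3 - <<'E'
from h import *
cv2.imwrite('pics/f_wrist.png',cams.camera('wrist'))
cv2.imwrite('pics/f_s.png',cv2.resize(cams.camera('scene')[110:300,60:320],None,fx=3,fy=3))
E
```

```text
t 7.47 p [ 0.4162 -0.2954  0.1743] yaw 95.69 w 0.0796 F [ 0.  -0.2 -0.5] tilt [ 0.0019 -0.0017] q [-43.1  14.1  98.8   0.   67.  -48.8]
0.637,0.140,0.17,82 -> [41.14 26.29  0.4 ] turn 13.69
0.637,0.140,0.14,82 -> [41.15 26.28  3.4 ] turn 13.69
```

View pics/f_s.png

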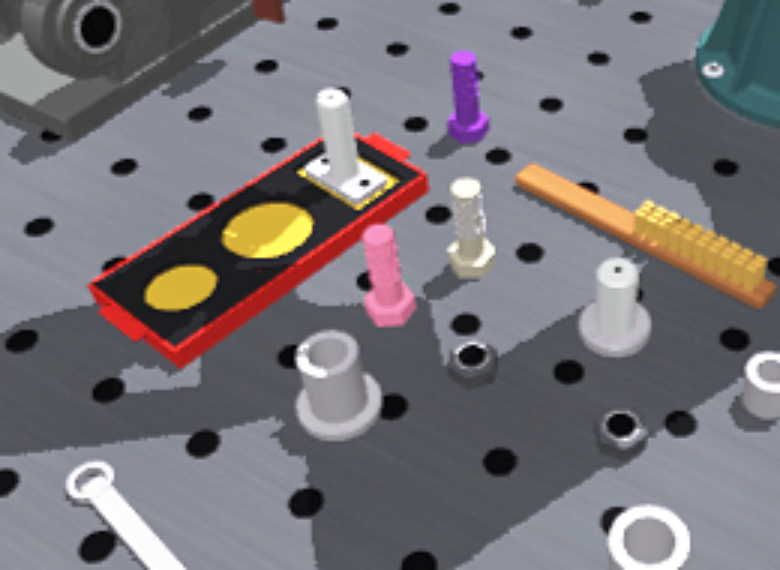

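View pics/f_wrist.png

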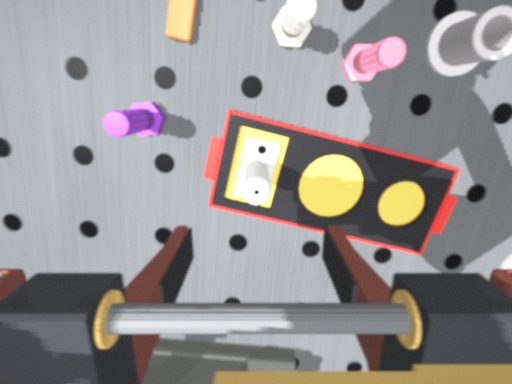

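The keeper pin is seated, plate inside the cut-out. Next is the plain bush.

```bash
python3 plan.py 0.637,0.140,0.17,-8.3 0.637,0.140,0.11,-8.3  0.637,0.140,0.026,-8.3
```

```text
t 7.58 p [ 0.4176 -0.2967  0.1755] yaw 95.7 w 0.086 F [ 0.8 -0.5  0.8] tilt [ 0.0051 -0.0047] q [-43.1  14.   98.7   0.   66.9 -48.8]
0.637,0.140,0.17,-8.3 -> [41.27 26.17  0.46] turn 104.0
0.637,0.140,0.11,-8.3 -> [41.3  26.14  6.46] turn 104.0
0.637,0.140,0.026,-8.3 -> [41.35 26.1  14.86] turn 104.0
```

Call:
drive_tool(turn=[[0, 0, 10], [0, 0, 20], [0, 0, 30], [0, 0, 40], [0, 0, 50], [0, 0, 60], [0, 0, 70], [0, 0, 80], [0, 0, 90], [0, 0, 100], [0, 0, 104], [0, 0, 104], [0, 0, 104]], delta_pos=[[4.1, 2.6, 0], [8.2, 5.2, 0], [12.4, 7.8, 0], [16.5, 10.5, 0], [20.6, 13.1, 0], [24.8, 15.7, 0], [28.9, 18.3, 0], [33, 20.9, 0], [37.2, 23.5, 0], [41.3, 26.1, 1], [41.3, 26.1, 3], [41.3, 26.1, 6.4], [41.3, 26.1, 6.4]], grip=[-1, -1, -1, -1, -1, -1, -1, -1, -1, -1, -1, -1, -1])

```text
time_s: 9.2
position: [0.6307, 0.1419, 0.104]
eef_rot: [[0.99, -0.144, -0.008], [-0.144, -0.99, -0.001], [-0.008, 0.002, -1.0]]
ft_force: [0.2, -0.5, 0.0]
gripper_width: 0.0876
```

```bash
python3 plan.py 0.637,0.140,0.026,-8.3
```

```text
t 9.2 p [0.6307 0.1419 0.104 ] yaw -8.29 w 0.0876 F [ 0.2 -0.5  0. ] tilt [-0.008  -0.0008] q [  6.6  29.3  85.4   0.   65.8 104.8]
0.637,0.140,0.026,-8.3 -> [0.71 0.08 7.8 ] turn 0.01
```

Call:
drive_tool(turn=[[0, 0, 0], [0, 0, 0], [0, 0, 0]], delta_pos=[[0.2, 0, 0], [0.2, 0, 0], [0.2, 0, 0]], grip=[-1, -1, -1])

```text
time_s: 9.57
position: [0.637, 0.1418, 0.1093]
eef_rot: [[0.989, -0.145, 0.002], [-0.145, -0.989, 0.0], [0.002, -0.001, -1.0]]
ft_force: [0.2, 0.4, 0.7]
gripper_width: 0.0879
```

```bash
python3 plan.py 0.637,0.140,0.026,-8.3
python3 - <<'E'
from h import *
cv2.imwrite('pics/g_wrist.png',cams.camera('wrist'))
E
```

```text
t 9.57 p [0.637  0.1418 0.1093] yaw -8.32 w 0.0879 F [0.2 0.4 0.7] tilt [0.002  0.0004] q [  6.5  29.1  84.8   0.   66.  104.8]
0.637,0.140,0.026,-8.3 -> [0.01 0.18 8.33] turn -0.02
```

View pics/g_wrist.png

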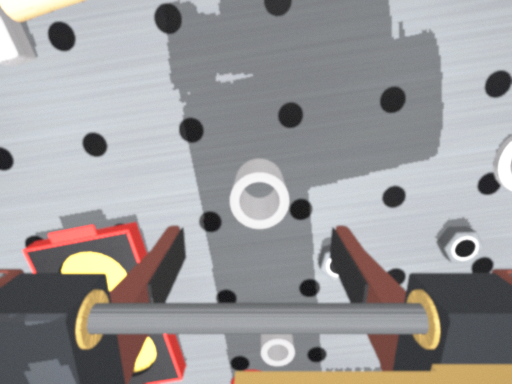

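The bush ring is centred at (259,201). Gripping.

Call:
drive_tool(turn=[[0, 0, 0], [0, 0, 0], [0, 0, 0], [0, 0, 0], [0, 0, 0], [0, 0, 0], [0, 0, 0], [0, 0, 0], [0, 0, 0], [0, 0, 0], [0, 0, 0], [0, 0, 0], [0, 0, 0]], delta_pos=[[0, 0.15, 4], [0, 0.15, 7], [0, 0.15, 8.3], [0, 0.15, 8.3], [0, 0.15, 8.3], [0, 0.15, 8.3], [0, 0.15, 8.3], [0, 0.15, 8.3], [0, 0.15, 7.5], [0, 0.15, 5], [0, 0.15, 0], [0, 0.15, -4.7], [0, 0.15, -4.7]], grip=[-1, -1, -1, -1, 1, 1, 1, 1, 1, 1, 1, 1, 1], newtons=40)

```text
time_s: 11.25
position: [0.6391, 0.1407, 0.1594]
eef_rot: [[0.989, -0.144, 0.008], [-0.144, -0.99, 0.001], [0.008, -0.002, -1.0]]
ft_force: [0.1, -0.5, -5.2]
gripper_width: 0.0494
```

```bash
python3 plan.py 0.508,-0.306,0.157,-8.3  0.508,-0.306,0.09,-8.3
```

```text
t 11.25 p [0.6391 0.1407 0.1594] yaw -8.3 w 0.0494 F [ 0.1 -0.5 -5.2] tilt [0.0082 0.001 ] q [  6.4  26.3  81.9   0.   71.3 104.7]
0.508,-0.306,0.157,-8.3 -> [-6.53 46.1   0.08] turn -0.0
0.508,-0.306,0.09,-8.3 -> [-6.58 46.11  6.78] turn -0.0
```

Call:
drive_tool(turn=[[0, 0, 0], [0, 0, 0], [0, 0, 0], [0, 0, 0], [0, 0, 0], [0, 0, 0], [0, 0, 0], [0, 0, 0], [0, 0, 0], [0, 0, 0], [0, 0, 0], [0, 0, 0], [0, 0, 0], [0, 0, 0]], delta_pos=[[-0.6, 4.6, 0], [-1.3, 9.2, 0], [-1.9, 13.8, 0], [-2.5, 18.4, 0], [-3.2, 23, 0], [-3.8, 27.6, 0], [-4.4, 32.2, 0], [-5, 36.8, 0], [-5.7, 41.4, 0], [-6.3, 46, 0], [-6.3, 46, 3], [-6.3, 46, 6], [-6.3, 46, 6], [-6.3, 46, 6]], grip=[1, 1, 1, 1, 1, 1, 1, 1, 1, 1, 1, 1, 1, 1])

```text
time_s: 13.0
position: [0.507, -0.3054, 0.0948]
eef_rot: [[0.99, -0.144, -0.001], [-0.144, -0.99, 0.001], [-0.001, -0.001, -1.0]]
ft_force: [1.5, -0.6, -4.1]
gripper_width: 0.0497
```

```bash
python3 plan.py 0.508,-0.306,0.038,-8.3
python3 - <<'E'
from h import *
cv2.imwrite('pics/i_wrist.png',cams.camera('wrist'))
E
```

```text
t 13.0 p [ 0.507  -0.3054  0.0948] yaw -8.29 w 0.0497 F [ 1.5 -0.6 -4.1] tilt [-0.0008  0.0007] q [-37.8  25.7  93.6   0.   60.8  60.5]
0.508,-0.306,0.038,-8.3 -> [0.11 0.05 5.68] turn 0.01
```

View pics/i_wrist.png

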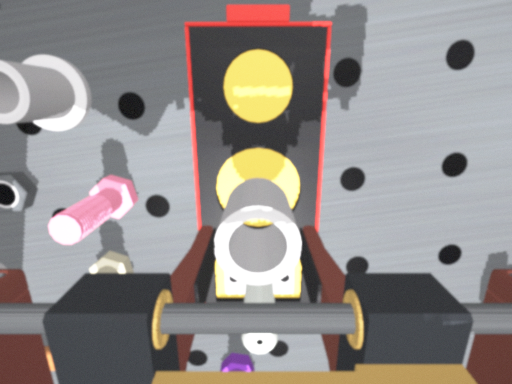

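Centred over the middle cut-out. Lowering.

Call:
drive_tool(turn=[[0, 0, 0], [0, 0, 0], [0, 0, 0], [0, 0, 0], [0, 0, 0], [0, 0, 0], [0, 0, 0], [0, 0, 0], [0, 0, 0], [0, 0, 0], [0, 0, 0], [0, 0, 0], [0, 0, 0]], delta_pos=[[0.1, 0, 2], [0.1, 0, 4], [0.1, 0, 5.2], [0.1, 0, 5.6], [0.1, 0, 5.6], [0.1, 0, 5.6], [0.1, 0, 5.6], [0.1, 0, 5.6], [0.1, 0, 5.6], [0.1, 0, 3], [0.1, 0, -2], [0.1, 0, -6], [0.1, 0, -6]], grip=[1, 1, 1, 1, 1, -1, -1, -1, -1, -1, -1, -1, -1])

```text
time_s: 14.68
position: [0.5106, -0.3077, 0.1588]
eef_rot: [[0.99, -0.144, 0.006], [-0.144, -0.99, -0.004], [0.007, 0.004, -1.0]]
ft_force: [0.2, -0.4, 0.3]
gripper_width: 0.0877
```

```bash
python3 plan.py 0.437,-0.136,0.155,-8.3 0.437,-0.136,0.12,-8.3 0.437,-0.136,0.036,-8.3;python3 - <<'E'
from h import *
cv2.imwrite('pics/j_wrist.png',cams.camera('wrist'))
cv2.imwrite('pics/j_s.png',cv2.resize(cams.camera('scene')[110:300,60:320],None,fx=3,fy=3))
E
```

```text
t 14.68 p [ 0.5106 -0.3077  0.1588] yaw -8.3 w 0.0877 F [ 0.2 -0.4  0.3] tilt [ 0.006  -0.0045] q [-37.7  21.7  89.7   0.   68.2  60.6]
0.437,-0.136,0.155,-8.3 -> [ -9.76 -15.93   0.26] turn -0.0
0.437,-0.136,0.12,-8.3 -> [ -9.78 -15.94   3.76] turn -0.0
0.437,-0.136,0.036,-8.3 -> [ -9.84 -15.97  12.16] turn -0.0
```

View pics/j_wrist.png

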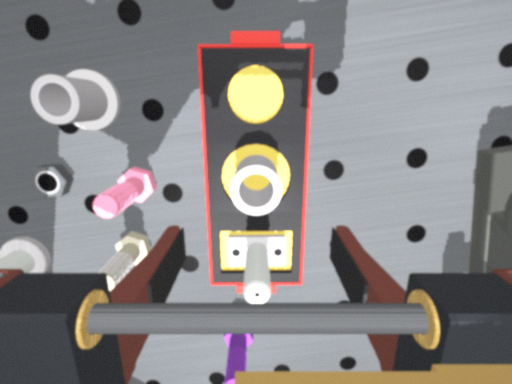

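View pics/j_s.png

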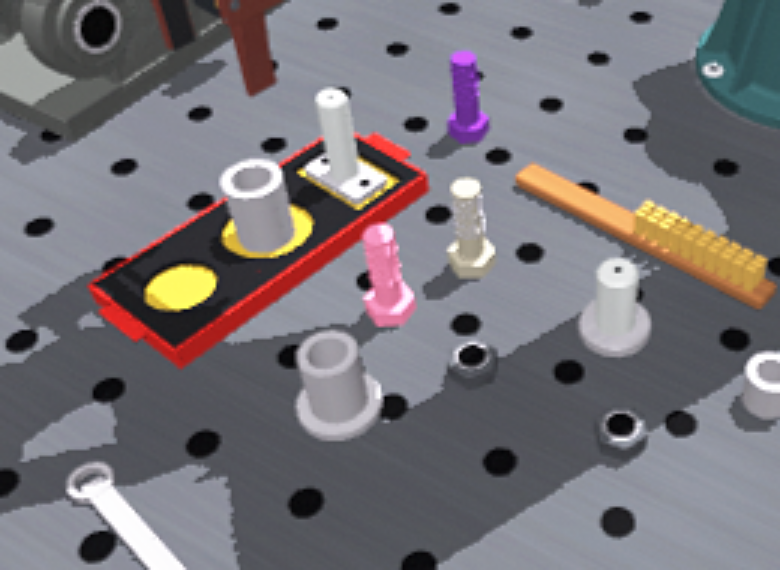

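Bush seated. Next is the beige hex bolt at wrist (125,260), not the pink one at (125,195).

Call:
drive_tool(turn=[[0, 0, 0], [0, 0, 0], [0, 0, 0], [0, 0, 0], [0, 0, 0], [0, 0, 0], [0, 0, 0], [0, 0, 0]], delta_pos=[[-2.4, -4, 0], [-4.8, -8, 0], [-7.1, -12, 0], [-9.5, -15.8, 0], [-9.5, -15.8, 2], [-9.5, -15.8, 3], [-9.5, -15.8, 3], [-9.5, -15.8, 3]], grip=[-1, -1, -1, -1, -1, -1, -1, -1])

```text
time_s: 15.78
position: [0.4373, -0.1363, 0.125]
eef_rot: [[0.989, -0.145, -0.0], [-0.145, -0.989, 0.0], [-0.0, -0.0, -1.0]]
ft_force: [-0.2, 0.1, 0.7]
gripper_width: 0.0876
```

```bash
python3 plan.py 0.437,-0.136,0.036,-8.3;python3 - <<'E'
from h import *
cv2.imwrite('pics/k_wrist.png',cams.camera('wrist'))
E
```

```text
t 15.78 p [ 0.4373 -0.1363  0.125 ] yaw -8.34 w 0.0876 F [-0.2  0.1  0.7] tilt [-0.0003  0.0002] q [-26.   13.5 108.1   0.   58.4  72.4]
0.437,-0.136,0.036,-8.3 -> [-0.03 -0.03  8.9 ] turn -0.04
```

View pics/k_wrist.png

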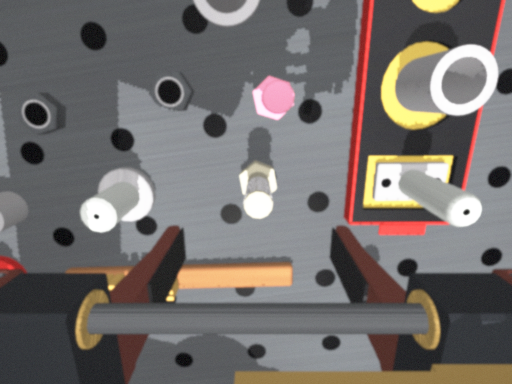

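The beige bolt tip is centred at (258,205). Gripping.

Call:
drive_tool(turn=[[0, 0, 0], [0, 0, 0], [0, 0, 0], [0, 0, 0], [0, 0, 0], [0, 0, 0], [0, 0, 0], [0, 0, 0], [0, 0, 0], [0, 0, 0], [0, 0, 0], [0, 0, 0], [0, 0, 0], [0, 0, 0]], delta_pos=[[0, 0, 4], [0, 0, 7.5], [0, 0, 8.9], [0, 0, 8.9], [0, 0, 8.9], [0, 0, 8.9], [0, 0, 8.9], [0, 0, 8.9], [0, 0, 8.9], [0, 0, 8.9], [0, 0, 7.5], [0, 0, 4], [0, 0, -1], [0, 0, -4.5]], grip=[-1, -1, -1, -1, 1, 1, 1, 1, 1, 1, 1, 1, 1, 1], newtons=40)

```text
time_s: 17.58
position: [0.437, -0.1358, 0.1724]
eef_rot: [[0.99, -0.144, 0.001], [-0.144, -0.99, -0.0], [0.001, 0.0, -1.0]]
ft_force: [1.1, 0.1, -4.2]
gripper_width: 0.0229
```

```bash
python3 plan.py 0.600,-0.3195,0.17,-8.3
```

```text
t 17.57 p [ 0.437  -0.1358  0.1724] yaw -8.3 w 0.0229 F [ 1.1  0.1 -4.2] tilt [ 0.001  -0.0004] q [-25.9   9.9 104.8   0.   65.2  72.4]
0.600,-0.3195,0.17,-8.3 -> [18.78 15.83  0.27] turn -0.0
```

Call:
drive_tool(turn=[[0, 0, 0], [0, 0, 0], [0, 0, 0], [0, 0, 0], [0, 0, 0], [0, 0, 0], [0, 0, 0], [0, 0, 0], [0, 0, 0], [0, 0, 0]], delta_pos=[[3.8, 3.2, 0], [7.5, 6.4, 0], [11.3, 9.6, 0], [15, 12.8, 0], [18.8, 15.8, 0], [18.8, 15.8, 3], [18.8, 15.8, 6], [18.8, 15.8, 7], [18.8, 15.8, 7], [18.8, 15.8, 7]], grip=[1, 1, 1, 1, 1, 1, 1, 1, 1, 1])

```text
time_s: 18.82
position: [0.6011, -0.3198, 0.1016]
eef_rot: [[0.99, -0.144, 0.002], [-0.144, -0.99, -0.001], [0.002, 0.001, -1.0]]
ft_force: [-0.2, -0.0, -4.4]
gripper_width: 0.0236
```

```bash
python3 plan.py 0.600,-0.3195,0.048,-8.3;python3 - <<'E'
from h import *
cv2.imwrite('pics/l_wrist.png',cams.camera('wrist'))
E
```

```text
t 18.82 p [ 0.6011 -0.3198  0.1016] yaw -8.3 w 0.0236 F [-0.2 -0.  -4.4] tilt [ 0.0019 -0.0012] q [-33.8  31.7  81.3   0.   67.   64.5]
0.600,-0.3195,0.048,-8.3 -> [-0.12 -0.02  5.36] turn 0.0
```

View pics/l_wrist.png

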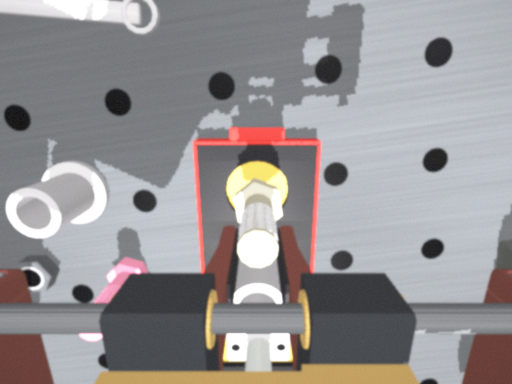

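Call:
drive_tool(turn=[[0, 0, 0], [0, 0, 0], [0, 0, 0], [0, 0, 0], [0, 0, 0], [0, 0, 0], [0, 0, 0], [0, 0, 0], [0, 0, 0], [0, 0, 0], [0, 0, 0], [0, 0, 0], [0, 0, 0]], delta_pos=[[-0.1, 0, 2], [-0.1, 0, 4], [-0.1, 0, 5], [-0.1, 0, 5.3], [-0.1, 0, 5.3], [-0.1, 0, 5.3], [-0.1, 0, 5.3], [-0.1, 0, 5.3], [-0.1, 0, 5.3], [-0.1, 0, 2], [-0.1, 0, -3], [-0.1, 0, -7], [-0.1, 0, -7]], grip=[1, 1, 1, 1, 1, -0.2, -0.2, -0.2, -0.2, -0.6, -1, -1, -1])

```text
time_s: 20.5
position: [0.6016, -0.3207, 0.1739]
eef_rot: [[0.989, -0.144, 0.006], [-0.144, -0.99, -0.004], [0.006, 0.003, -1.0]]
ft_force: [0.2, 0.2, 1.2]
gripper_width: 0.087
```

```bash
python3 plan.py 0.441,0.010,0.17,-8.3 0.441,0.010,0.12,-8.3;python3 - <<'E'
from h import *
cv2.imwrite('pics/m_s.png',cv2.resize(cams.camera('scene')[110:300,60:320],None,fx=3,fy=3))
cv2.imwrite('pics/m_w.png',cams.camera('wrist'))
E
```

```text
t 20.5 p [ 0.6016 -0.3207  0.1739] yaw -8.31 w 0.087 F [0.2 0.2 1.2] tilt [ 0.0058 -0.0038] q [-33.9  27.8  77.1   0.   74.7  64.4]
0.441,0.010,0.17,-8.3 -> [-20.67 -30.41   0.17] turn -0.01
0.441,0.010,0.12,-8.3 -> [-20.7  -30.42   5.17] turn -0.01
```

View pics/m_s.png

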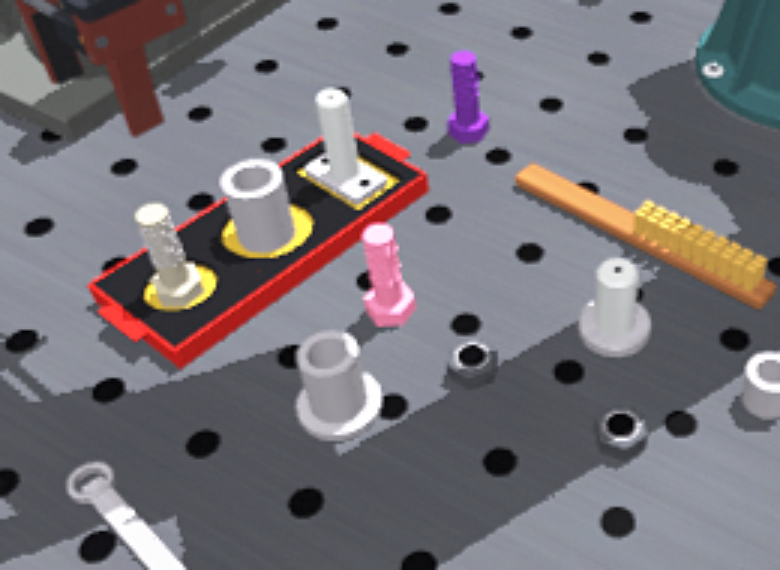

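View pics/m_w.png

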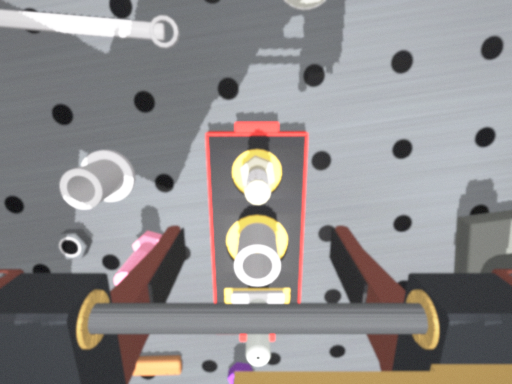

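Tray three is complete: all three parts upright in their cut-outs. Next is the steel headed pin.

Call:
drive_tool(turn=[[0, 0, -3], [0, 0, -6], [0, 0, -9], [0, 0, -11.3], [0, 0, -11.3], [0, 0, -11.3], [0, 0, -11.3], [0, 0, -11.3], [0, 0, -11.3], [0, 0, -11.3], [0, 0, -11.3], [0, 0, -11.3]], delta_pos=[[-2.6, -3.8, 0], [-5.1, -7.6, 0], [-7.7, -11.4, 0], [-10.3, -15.2, 0], [-12.8, -18.9, 0], [-15.4, -22.7, 0], [-18, -26.5, 0], [-20.5, -30.3, 0], [-20.5, -30.3, 3], [-20.5, -30.3, 6], [-20.5, -30.3, 6], [-20.5, -30.3, 6]], grip=[-1, -1, -1, -1, -1, -1, -1, -1, -1, -1, -1, -1])

```text
time_s: 22.1
position: [0.4399, 0.0102, 0.1099]
eef_rot: [[0.999, 0.052, -0.001], [0.052, -0.999, 0.0], [-0.001, -0.0, -1.0]]
ft_force: [0.3, 0.3, 0.3]
gripper_width: 0.0879
```

```bash
python3 plan.py 0.441,0.010,0.026,3;python3 - <<'E'
from h import *
cv2.imwrite('pics/n_w.png',cams.camera('wrist'))
E
```

```text
t 22.1 p [0.4399 0.0102 0.1099] yaw 2.98 w 0.0879 F [0.3 0.3 0.3] tilt [-0.0014  0.0003] q [ -7.7  13.4 111.1   0.   55.6  79.3]
0.441,0.010,0.026,3 -> [0.12 0.03 8.39] turn -0.02
```

View pics/n_w.png

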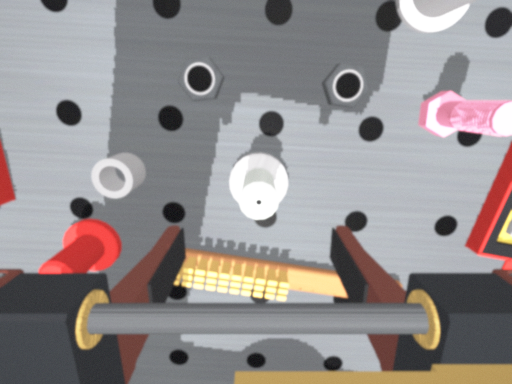

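The steel headed pin is centred at (259,200). The red look-alike is off at (85,245). Gripping.

Call:
drive_tool(turn=[[0, 0, 0], [0, 0, 0], [0, 0, 0], [0, 0, 0], [0, 0, 0], [0, 0, 0], [0, 0, 0], [0, 0, 0], [0, 0, 0], [0, 0, 0], [0, 0, 0], [0, 0, 0], [0, 0, 0], [0, 0, 0]], delta_pos=[[0.1, 0, 4], [0.1, 0, 7.5], [0.1, 0, 8.4], [0.1, 0, 8.4], [0.1, 0, 8.4], [0.1, 0, 8.4], [0.1, 0, 8.4], [0.1, 0, 8.4], [0.1, 0, 8.4], [0.1, 0, 8.4], [0.1, 0, 7], [0.1, 0, 3], [0.1, 0, -2], [0.1, 0, -4]], grip=[-1, -1, -1, -1, 1, 1, 1, 1, 1, 1, 1, 1, 1, 1], newtons=40)

```text
time_s: 23.9
position: [0.442, 0.0103, 0.1521]
eef_rot: [[0.999, 0.052, 0.003], [0.052, -0.999, -0.0], [0.003, 0.0, -1.0]]
ft_force: [-0.0, -0.5, -5.5]
gripper_width: 0.0321
```

```bash
python3 plan.py 0.460,0.332,0.15,3
```

```text
t 23.9 p [0.442  0.0103 0.1521] yaw 3.0 w 0.0321 F [-0.  -0.5 -5.5] tilt [ 0.0026 -0.0002] q [ -7.6  10.  108.1   0.   61.7  79.4]
0.460,0.332,0.15,3 -> [  3.48 -32.03   0.21] turn -0.0
```

Call:
drive_tool(turn=[[0, 0, 0], [0, 0, 0], [0, 0, 0], [0, 0, 0], [0, 0, 0], [0, 0, 0], [0, 0, 0], [0, 0, 0], [0, 0, 0], [0, 0, 0], [0, 0, 0], [0, 0, 0]], delta_pos=[[0.5, -4, 0], [0.9, -8, 0], [1.4, -12, 0], [1.8, -16, 0], [2.3, -20, 0], [2.7, -24, 0], [3.2, -28, 0], [3.6, -32, 0], [3.6, -32, 3], [3.6, -32, 6], [3.6, -32, 6], [3.6, -32, 6]], grip=[1, 1, 1, 1, 1, 1, 1, 1, 1, 1, 1, 1])

```text
time_s: 25.4
position: [0.4605, 0.3317, 0.0904]
eef_rot: [[0.999, 0.052, -0.0], [0.052, -0.999, 0.0], [-0.0, -0.0, -1.0]]
ft_force: [-0.8, 0.3, -5.1]
gripper_width: 0.032
```

```bash
python3 plan.py 0.460,0.332,0.038,3;python3 - <<'E'
from h import *
cv2.imwrite('pics/o_w.png',cams.camera('wrist'))
E
```

```text
t 25.4 p [0.4605 0.3317 0.0904] yaw 2.99 w 0.032 F [-0.8  0.3 -5.1] tilt [-0.0002  0.    ] q [ 28.8  24.2  97.    0.   58.8 115.8]
0.460,0.332,0.038,3 -> [-0.04 -0.03  5.24] turn -0.01
```

View pics/o_w.png

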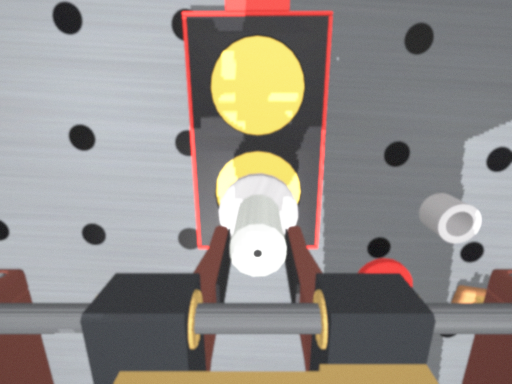

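Aligned with the near cut-out. Lowering.

Call:
drive_tool(turn=[[0, 0, 0], [0, 0, 0], [0, 0, 0], [0, 0, 0], [0, 0, 0], [0, 0, 0], [0, 0, 0], [0, 0, 0], [0, 0, 0], [0, 0, 0], [0, 0, 0], [0, 0, 0], [0, 0, 0]], delta_pos=[[0, 0, 2], [0, 0, 4], [0, 0, 4.9], [0, 0, 5.15], [0, 0, 5.15], [0, 0, 5.15], [0, 0, 5.15], [0, 0, 5.15], [0, 0, 5.15], [0, 0, 2], [0, 0, -3], [0, 0, -7], [0, 0, -7]], grip=[1, 1, 1, 1, 1, -0.2, -0.2, -0.2, -0.2, -0.6, -1, -1, -1])

```text
time_s: 27.08
position: [0.4629, 0.3332, 0.1637]
eef_rot: [[0.999, 0.052, 0.006], [0.052, -0.999, 0.004], [0.007, -0.003, -1.0]]
ft_force: [1.0, -0.2, -0.5]
gripper_width: 0.0871
```

```bash
python3 plan.py 0.619,-0.1335,0.16,3;python3 - <<'E'
from h import *
cv2.imwrite('pics/p_w.png',cams.camera('wrist'))
E
```

```text
t 27.07 p [0.4629 0.3332 0.1637] yaw 3.0 w 0.0871 F [ 1.  -0.2 -0.5] tilt [0.0064 0.0036] q [ 28.8  19.4  92.6   0.   67.6 115.8]
0.619,-0.1335,0.16,3 -> [13.15 47.42  0.3 ] turn -0.0
```

View pics/p_w.png

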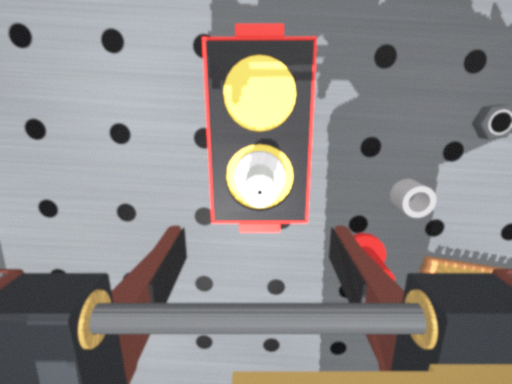

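The headed pin is seated. Next is the flanged bush.

Call:
drive_tool(turn=[[0, 0, 0], [0, 0, 0], [0, 0, 0], [0, 0, 0], [0, 0, 0], [0, 0, 0], [0, 0, 0], [0, 0, 0], [0, 0, 0], [0, 0, 0], [0, 0, 0], [0, 0, 0], [0, 0, 0], [0, 0, 0]], delta_pos=[[1.3, 4.7, 0], [2.7, 9.5, 0], [4, 14.2, 0], [5.4, 18.9, 0], [6.7, 23.7, 0], [8, 28.4, 0], [9.4, 33.1, 0], [10.7, 37.8, 0], [12.1, 42.6, 0], [13.4, 47.3, 0], [13.4, 47.3, 3], [13.4, 47.3, 5], [13.4, 47.3, 5], [13.4, 47.3, 5]], grip=[-1, -1, -1, -1, -1, -1, -1, -1, -1, -1, -1, -1, -1, -1])

```text
time_s: 28.88
position: [0.6187, -0.1334, 0.1097]
eef_rot: [[0.999, 0.052, -0.001], [0.052, -0.999, 0.0], [-0.001, -0.0, -1.0]]
ft_force: [-0.6, -0.8, 0.0]
gripper_width: 0.0878
```

```bash
python3 plan.py 0.619,-0.1335,0.023,3;python3 - <<'E'
from h import *
cv2.imwrite('pics/q_w.png',cams.camera('wrist'))
E
```

```text
t 28.88 p [ 0.6187 -0.1334  0.1097] yaw 3.01 w 0.0878 F [-0.6 -0.8  0. ] tilt [-0.0009  0.0004] q [-18.4  27.7  87.3   0.   65.1  68.6]
0.619,-0.1335,0.023,3 -> [0.04 0.02 8.67] turn 0.01
```

View pics/q_w.png

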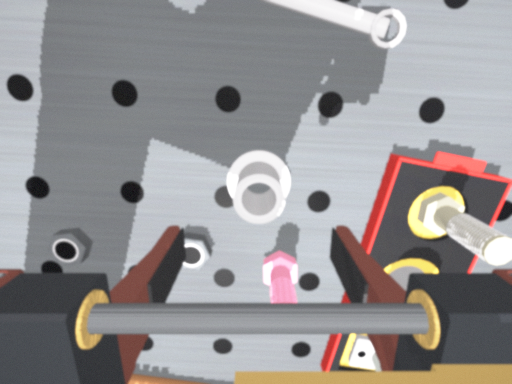

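Centred at (258,198). Gripping.

Call:
drive_tool(turn=[[0, 0, 0], [0, 0, 0], [0, 0, 0], [0, 0, 0], [0, 0, 0], [0, 0, 0], [0, 0, 0], [0, 0, 0], [0, 0, 0], [0, 0, 0], [0, 0, 0], [0, 0, 0], [0, 0, 0]], delta_pos=[[0, 0, 4], [0, 0, 7.5], [0, 0, 8.6], [0, 0, 8.6], [0, 0, 8.6], [0, 0, 8.6], [0, 0, 8.6], [0, 0, 8.6], [0, 0, 8.6], [0, 0, 7], [0, 0, 3], [0, 0, -2], [0, 0, -5]], grip=[-1, -1, -1, -1, 1, 1, 1, 1, 1, 1, 1, 1, 1], newtons=40)

```text
time_s: 30.55
position: [0.6198, -0.1337, 0.1634]
eef_rot: [[0.999, 0.052, 0.003], [0.052, -0.999, -0.001], [0.003, 0.001, -1.0]]
ft_force: [0.3, -0.0, -3.1]
gripper_width: 0.0435
```

```bash
python3 plan.py 0.554,0.337,0.16,3
```

```text
t 30.55 p [ 0.6198 -0.1337  0.1634] yaw 3.0 w 0.0435 F [ 0.3 -0.  -3.1] tilt [ 0.0028 -0.0006] q [-18.4  24.6  84.1   0.   71.1  68.6]
0.554,0.337,0.16,3 -> [ -4.11 -47.35   0.29] turn -0.0
```

Call:
drive_tool(turn=[[0, 0, 0], [0, 0, 0], [0, 0, 0], [0, 0, 0], [0, 0, 0], [0, 0, 0], [0, 0, 0], [0, 0, 0], [0, 0, 0], [0, 0, 0], [0, 0, 0], [0, 0, 0], [0, 0, 0], [0, 0, 0], [0, 0, 0]], delta_pos=[[-0.4, -4.7, 0], [-0.8, -9.5, 0], [-1.2, -14.2, 0], [-1.6, -18.9, 0], [-2, -23.7, 0], [-2.4, -28.4, 0], [-2.8, -33.1, 0], [-3.2, -37.8, 0], [-3.6, -42.6, 0], [-4, -47.3, 0], [-4, -47.3, 3], [-4, -47.3, 6], [-4, -47.3, 6], [-4, -47.3, 6], [-4, -47.3, 6]], grip=[1, 1, 1, 1, 1, 1, 1, 1, 1, 1, 1, 1, 1, 1, 1])

```text
time_s: 32.42
position: [0.5555, 0.3371, 0.1019]
eef_rot: [[0.999, 0.052, 0.002], [0.052, -0.999, 0.001], [0.003, -0.001, -1.0]]
ft_force: [-0.4, -0.2, -2.7]
gripper_width: 0.043
```

```bash
python3 plan.py 0.554,0.337,0.035,3;python3 - <<'E'
from h import *
cv2.imwrite('pics/r_w.png',cams.camera('wrist'))
E
```

```text
t 32.42 p [0.5555 0.3371 0.1019] yaw 2.97 w 0.043 F [-0.4 -0.2 -2.7] tilt [0.0025 0.0014] q [ 25.2  29.3  85.6   0.   64.9 112.2]
0.554,0.337,0.035,3 -> [-0.16  0.01  6.69] turn -0.03
```

View pics/r_w.png

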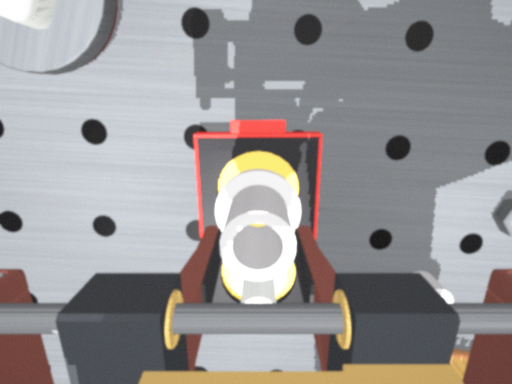

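Call:
drive_tool(turn=[[0, 0, 0], [0, 0, 0], [0, 0, 0], [0, 0, 0], [0, 0, 0], [0, 0, 0]], delta_pos=[[-0.1, 0, 2], [-0.1, 0, 4], [-0.1, 0, 5.8], [-0.1, 0, 6.5], [-0.1, 0, 6.5], [-0.1, 0, 6.5]], grip=[1, 1, 1, 1, 1, 1])

```text
time_s: 33.22
position: [0.5527, 0.336, 0.0361]
eef_rot: [[0.999, 0.052, -0.001], [0.052, -0.999, -0.001], [-0.001, 0.001, -1.0]]
ft_force: [-4.6, -3.1, 6.1]
gripper_width: 0.0433
```

```bash
python3 plan.py 0.554,0.337,0.035,3
```

```text
t 33.23 p [0.5527 0.336  0.0361] yaw 3.0 w 0.0433 F [-4.6 -3.1  6.1] tilt [-0.0009 -0.0008] q [ 25.2  33.5  88.8  -0.   57.7 112.2]
0.554,0.337,0.035,3 -> [ 0.14 -0.09  0.11] turn -0.0
```

Light floor contact, about 6 N. Releasing.

Call:
drive_tool(turn=[[0, 0, 0], [0, 0, 0], [0, 0, 0], [0, 0, 0], [0, 0, 0], [0, 0, 0], [0, 0, 0], [0, 0, 0], [0, 0, 0], [0, 0, 0]], delta_pos=[[0, 0, 0], [0, 0, 0], [0, 0, 0], [0, 0, 0], [0, 0, -3], [0, 0, -8], [0, 0, -13], [-5, 10, -16], [-8, 16, -16], [-8, 16, -16]], grip=[-0.6, -0.6, -0.6, -0.6, -0.8, -1, -1, -1, -1, -1])

```text
time_s: 34.48
position: [0.4809, 0.1712, 0.1956]
eef_rot: [[0.999, 0.053, 0.001], [0.053, -0.999, -0.0], [0.001, 0.0, -1.0]]
ft_force: [1.5, -1.3, 1.0]
gripper_width: 0.0878
```

```bash
python3 plan.py
python3 - <<'E'
from h import *
s=cams.camera('scene');t=cams.camera('top')
cv2.imwrite('pics/s_s.png',cv2.resize(s[110:370,60:450],None,fx=2,fy=2,interpolation=cv2.INTER_CUBIC))
cv2.imwrite('pics/s_t.png',t)
E
```

```text
t 34.48 p [0.4809 0.1712 0.1956] yaw 3.03 w 0.0878 F [ 1.5 -1.3  1. ] tilt [ 0.0009 -0.    ] q [11.8 12.9 97.1 -0.  70.  98.8]
```

View pics/s_s.png

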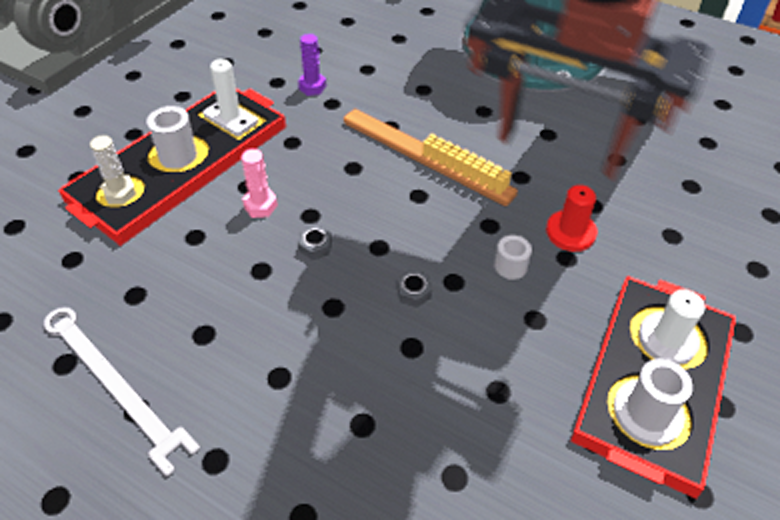

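View pics/s_t.png

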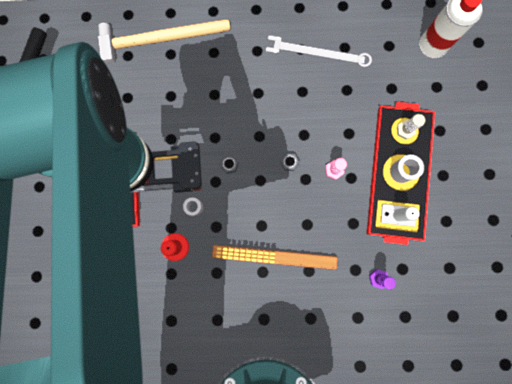

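Run:
```python
from h import *
s=cams.camera('scene')
cv2.imwrite('pics/u_s.png',np.hstack([cv2.resize(s[240:370,335:440],None,fx=4,fy=4,interpolation=cv2.INTER_CUBIC)[:500],cv2.resize(s[130:235,85:210],None,fx=3,fy=3,interpolation=cv2.INTER_CUBIC)[:315].copy().repeat(1,0) if False else cv2.resize(s[130:235,85:210],(375,500))]))
```

```text
(no output)
```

View pics/u_s.png

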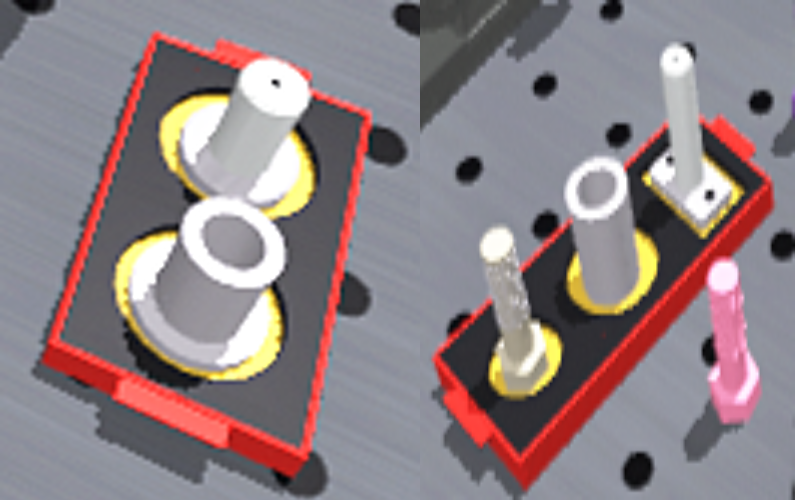

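The flange's lower-left edge shows a dark patch at (165,360). It could be shadow or the flange standing on the foam, so I'll look from above with the wrist camera.

```bash
python3 plan.py 0.53,0.337,0.26,3 0.554,0.337,0.22,3
```

```text
t 34.62 p [0.4809 0.171  0.1957] yaw 2.82 w 0.0881 F [ 0.8  0.7 -0.9] tilt [0.0005 0.0002] q [11.8 12.9 97.1  0.  70.  99. ]
0.53,0.337,0.26,3 -> [  5.72 -16.34  -6.43] turn -0.18
0.554,0.337,0.22,3 -> [  8.12 -16.22  -2.43] turn -0.18
```

Call:
drive_tool(turn=[[0, 0, 0], [0, 0, 0], [0, 0, 0], [0, 0, 0], [0, 0, 0], [0, 0, 0]], delta_pos=[[1.5, -5, -2], [3, -10, -4], [5, -15, -6], [5.7, -16.3, -6.4], [5.7, -16.3, -6.4], [5.7, -16.3, -6.4]], grip=[-1, -1, -1, -1, -1, -1])

```text
time_s: 35.38
position: [0.5292, 0.3373, 0.258]
eef_rot: [[0.999, 0.052, -0.002], [0.052, -0.999, -0.001], [-0.002, 0.001, -1.0]]
ft_force: [-0.5, 0.1, 0.3]
gripper_width: 0.0878
```

```bash
python3 plan.py;python3 - <<'E'
from h import *
w=cams.camera('wrist');cv2.imwrite('pics/v_w0.png',w)
cv2.imwrite('pics/v_w.png',cv2.resize(w[60:260,160:360],None,fx=3,fy=3,interpolation=cv2.INTER_CUBIC))
E
```

```text
t 35.38 p [0.5292 0.3373 0.258 ] yaw 2.98 w 0.0878 F [-0.5  0.1  0.3] tilt [-0.0021 -0.0014] q [ 26.2  20.1  77.6  -0.   82.4 113.2]
```

View pics/v_w.png

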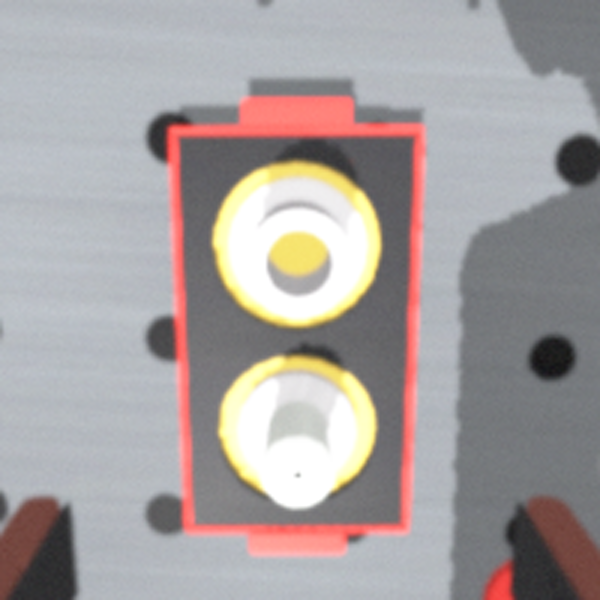

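From above, the yellow floor rings the flange all round (about (297,243)), so the dark patch was only shadow. The headed pin at (297,425) is also centred. Handing in.

```bash
python3 -c "
from h import *
print(ticket.job_done(), env.sense()['time_s'])"
```

```text
the job is handed in; nothing more can be done
the job is handed in; nothing more can be done
```

Both kits are made up and handed in at about 35 s of the 118 s allowed. The hand-in gives no verdict, so what follows rests on my own checks.

- **Three-hole tray:** I placed the keeper-plate pin (turned so its plate runs across the tray), then the plain bush, then the beige, zinc-coloured hex bolt.
- **Two-hole tray:** The headed pin went into the x = -47 mm cut-out and the flanged bush into the x = +47 mm one.
- **Left alone:** I never touched the spacer, the pink and purple bolts or the red pin; they looked unmoved in the last pictures.

The final scene and wrist pictures showed all five parts upright, let go, and inside their cut-outs with yellow floor visible around them. The gripper was open and clear of everything.

One check first looked doubtful: a dark patch beside the flanged bush in the scene view. The wrist view from above showed yellow floor all round the flange, so it was only shadow. The largest force in the readings after each move was about 9 N, and no check failed.

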